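# Uncap the sample and hold the cam lift at its top

## Robot

A 6-joint arm with a two-finger parallel gripper is mounted at the origin on the work surface. World frame = base frame: x ahead of the robot, y to its left, z up, the work surface at z = 0. Lengths are in m, angles in rad, forces in N, time in s.
With the tool pointing down it reaches from about 0.375 to 0.9 m from the base axis. Payload 3.1 kg.
Tool frame: the origin (TCP) lies at the centre of the arm's flange, where the gripper is bolted on; the fingertips stand 182 mm ahead of it and the grasp point (between the pads) lies 164 mm ahead of it; z points along the fingers, x is the direction in which the jaws open and shut, and the axes are right-handed (so a half turn about z gives the same grasp; the last joint's range is limited). The gripper opens to 87 mm and grips with 3 to 60 N. Pads are 19 mm wide; open, the fingers measure 117 mm over their backs; the gripper's body (75 mm by 190 mm) begins 51 mm behind the grasp point.
Start: joints at [-1.296, 0.527, 1.433, -0, 1.181, -0.178], TCP at [0.273, -0.562, 0.405] pointing down, gripper open.
Joint ranges: [-3.08, 3.08], [-0.75, 2.2], [0.22, 2.44], [-1.43, 4.57], [0, 2.65], [-2.85, 2.85]. Speed limits (rad/s): [2.79, 2.79, 3.14, 3.14, 3.14, 3.14].

## Interface

Orientations are given as a unit quaternion [x, y, z, w].
In Python, from rig import status, eyes, robot gives the robot as it stands. The module is installed in compiled form; this text tells all that it offers.
- The arm moves only by the tool step_arm, never from a script. Its argument "steps" is a list of rows, each a list of 7 numbers: the closure, from -1 (fully open) to 1 (shut), so that 0 is half open, then the shift along the tool's x, y, z each as a share of 0.025 m, from -1 to 1, then the turn, a rotation vector about the tool's x, y, z each as a share of 8 degrees, from -1 to 1. In form: [[jaw, dx, dy, dz, rx, ry, rz], ...]. A call has exactly 10 rows; each row shifts and turns the commanded pose from where the row before left it, along the tool's axes as they then stand; what a row does not reach is not made up. A row lasts 1/10 s, in which the tool goes at most 50 mm and 8.59 degrees, less where a joint would pass 70% of its speed; a pose out of reach is approached as far as the arm can. A call with a number of a shift or a turn outside -1 to 1 is refused whole. A call with a gripper value outside its range is refused whole. The fingers move at their own pace and stop on an object; "squeeze" is the grip in N (left out, the last holds). Time passes only in rows, so rows that do not move let the fingers close, or fill a call up. It gives the time, the measured TCP pose, the force and the opening at its end, in the units of the state.
- status.get_obs(): the state, without advancing time (a new reading comes with each control period).
- eyes.camera(name): name is "scene" or "top"; returns (picture, depth): 400x640x3 uint8, red, green, blue; 400x640 float32, m along the optical axis (not along the pixel's ray), 0 where there is no reading.
- eyes.camera_info(name): a dict with "K" (3x3 intrinsics, pixels), "R" (3x3) and "t" (3): a world point X has camera coordinates R X + t. Camera axes: x right, y down, z forward; pixel columns grow to the right and rows downward; lengths in m; the calibration is good to about 2 mm. A picture is of the moment at which its call begins. camera_info takes no time and is no camera call.
- robot.hand_in(): hands the job in, once; it reports no verdict.
The state is a dict: "time": time; "q": joint angles; "joint_velocities": joint speeds; "joint_torque": joint torques, N m; "position": TCP position; "tool_rot": TCP orientation; "ft_force": force on the tool from outside, world axes, zero at the start; "moment": the same for the moment, N m; "grip_width": finger opening in m.
Only numpy, scipy, OpenCV 4.12 (cv2) and the standard library are available. Lean on these libraries where they do the work, as an engineer would, in place of code of your own. Each camera call takes 0.05 s, during which the arm holds its last target.

## Task

On the optics bench, pull the snug black cap straight up off the glass sample on the cam lift and stand it upright, open side down, in the shallow white tray, letting go of it. Then swing the lift's sprung lever up until it stands upright, which is the cam's highest lift point, and finish while still holding it there with the gripper, because it springs back if released. Leave the lens post, the bottle and the screwdriver alone.

Things in the scene. Friction and masses are not known exactly. Their poses are not given: they have to be found in the camera images.
- stage: Aluminium cam lift bolted to the bench. Base plate 170 x 130 x 12 mm; origin at the centre of its underside, z up. A platform 130 x 90 x 8 mm is above it, top at z = 87 mm at rest, rising 9.6 mm at full lift. The lever is on the +y side and leans towards -x at rest. Its yaw varies, within 0.35 rad of the world axes
- cap_mid (a point): Centre of the loose black cap: 47 (x) x 45 (y) x 62 mm high, 60 g, closed on top, open below; flat sides, may be gripped. Point 31 mm above its rim, z up, x and y as the stage's. It sits on the platform, centred. Two sprung balls hold its inner lip: it lets go at an upward pull of 10 to 20 N in the first 6 mm, then slides freely; it clears the glass after 56 mm
- tray: Fixed white open tray 140 x 140 mm, 18 mm high, walls and floor about 4 to 5 mm thick; origin at the centre of its underside, z up. It and the cam lift may be on either side of each other
- tray_in (a point): Centre of the tray's inner floor (top surface)
- lever (a joint): Angle of the cam lever in rad about the stage's +y axis: 0 at rest (leaning 1.25 rad from upright towards the stage's -x), 1.25 upright = highest lift, end stop at 2.0 (past the top the platform sinks again). A spring pulls it back to 0 all the way: about 4 N at the handle at the start and 7 N at the top
- lever_handle (a point): Middle of the lever's handle: a black horizontal round bar, 16 mm diameter, 60 mm long, parallel to the stage's y axis, standing out to +y from the lever's end (this point is 26 mm from its free end, 34 mm from the flat steel lever). It moves on a circle of 105 mm radius about lever_axis; the bar turns with the lever
- lever_axis (a point): Point on the lever's horizontal pivot axis, in the plane of the handle's middle (at [0, 100, 50] mm in the stage's frame); axes as the stage's. The handle is straight above it at the highest lift
- lens_post: Bystander: dark post with a round lens ring, 44 mm foot, 125 mm high, origin under its foot
- bottle: Bystander: white bottle, 50 mm diameter, 110 mm high, origin under its foot
- driver: Bystander: screwdriver lying on the bench, 160 mm long
- sample_top (a point): Centre of the top of the glass sample (24 x 24 mm), hidden under the cap at first, 54 mm above the platform's top. It stands on a dark seat block 36 x 38 mm, 14 mm high, in the platform's middle; the cap covers both. It rises with the platform
Not all that is in view belongs to the job. Of the things like the part that bears cap_mid, leave any that is pink; of the rest the larger one is meant.

How it is judged:
By the outcome, as a careful person would: the job done as asked, in the order asked, and still so for the second after the job is handed in, while the arm keeps its last pose, push and grip.
It also fails if it takes over 64 s, if anything falls off the work surface, if the arm or the gripper's body presses on something with over 40 N, if the wrist force passes 120 N, or if a joint passes its speed limit or range.

## Working session

There is one attempt and no reset: what is moved stays moved. The work goes in short steps, Python scripts to look and compute and a tool call to move; the robot and the scene stay as the last step left them, time stands still between calls to the robot, and variables do not carry over. Pictures are saved under pics/ and viewed, and the job is handed in when it is done.

Besides the shell and the picture viewer there is one more tool, called after "Emit:" as name(argument=value, ...) on one line, values as JSON. step_arm: Moves the arm, as the interface text tells. Its arguments: {"type":"object","properties":{"steps":{"type":"array"},"squeeze":{"type":"number"}},"required":["steps"]}

```bash
mkdir -p pics; python3 - <<'E'
from rig import status, eyes, robot
import cv2, numpy as np
print(status.get_obs())
for n in ("scene","top"):
    p,d=eyes.camera(n); i=eyes.camera_info(n)
    cv2.imwrite(f"pics/{n}0.png",p[:,:,::-1]); np.savez(f"{n}0.npz",p=p,d=d,**i); print(n,i)
E
```

```text
{'time': 0.0, 'q': array([-1.29651764e+00,  5.28448732e-01,  1.43392412e+00, -6.23035949e-06,
        1.18139781e+00, -1.78506046e-01]), 'joint_velocities': array([-0.00050509,  0.00040274, -0.00135975,  0.00157159,  0.00241316,
        0.00011314]), 'joint_torque': array([-1.83269374e-03, -4.40053010e+01, -1.76592582e+01,  6.31045480e-02,
        5.83075185e-02, -1.68101919e-04]), 'position': array([ 0.27334433, -0.56166204,  0.40377498]), 'tool_rot': array([ 8.47782925e-01, -5.30342273e-01, -8.07960033e-04, -7.30169736e-04]), 'ft_force': array([-0.28017303,  0.56936967,  0.25087397]), 'moment': array([ 0.0282067 ,  0.00195222, -0.00597115]), 'grip_width': 0.0870306898438369}
scene {'K': array([[379.42194999,   0.        , 317.46885929],
       [  0.        , 379.42194999, 199.55012787],
       [  0.        ,   0.        ,   1.        ]]), 'R': array([[ 0.07508284,  0.99706041, -0.01526769],
       [ 0.76855115, -0.06761715, -0.63620519],
       [-0.63536737,  0.03603409, -0.77136882]]), 't': array([-0.05207303, -0.39991568,  1.54210961])}
top {'K': array([[474.66504137,   0.        , 318.63949733],
       [  0.        , 474.66504137, 203.71421414],
       [  0.        ,   0.        ,   1.        ]]), 'R': array([[ 2.77939172e-02, -9.99613401e-01,  7.39990371e-04],
       [-9.94945059e-01, -2.77355630e-02, -9.65145987e-02],
       [ 9.64978103e-02,  1.94626900e-03, -9.95331294e-01]]), 't': array([-0.00516497,  0.63387798,  1.48558311])}
```

View pics/scene0.png

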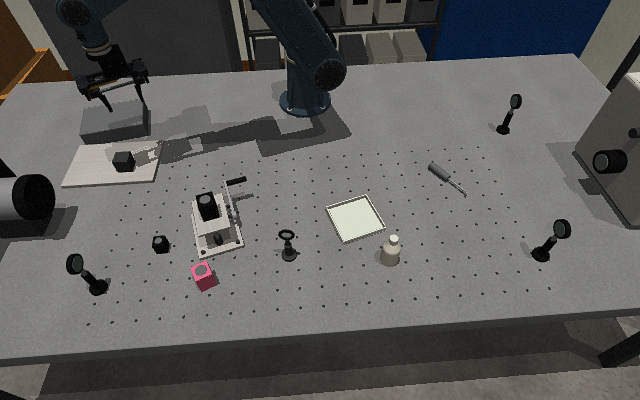

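View pics/top0.png

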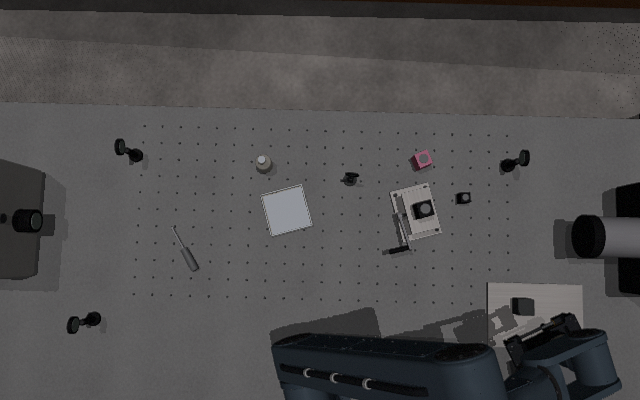

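```bash
cat > h.py <<'E'
import numpy as np, cv2
def load(f):
    z=np.load(f); p,d,K,R,t=[z[k] for k in ("p","d","K","R","t")]
    v,u=np.mgrid[:400,:640]
    c=np.stack([(u-K[0,2])/K[0,0]*d,(v-K[1,2])/K[1,1]*d,d],-1)
    X=(c-t)@R
    X[d<=0]=np.nan
    return p,d,K,R,t,X
def proj(P,K,R,t):
    c=np.atleast_2d(P)@R.T+t
    return (c[:,:2]/c[:,2:])*[K[0,0],K[1,1]]+[K[0,2],K[1,2]]
E
python3 - <<'E'
from h import *
p,d,K,R,t,X=load("top0.npz")
c=cv2.resize(p[140:270,380:480,::-1],None,fx=6,fy=6,interpolation=cv2.INTER_CUBIC)[:600]; cv2.imwrite("pics/ts.png",cv2.resize(p[170:270,370:480,::-1],None,fx=6,fy=6,interpolation=cv2.INTER_CUBIC))
p2,d2,K2,R2,t2,X2=load("scene0.npz")
cv2.imwrite("pics/ss.png",cv2.resize(p2[165:275,145:265,::-1],None,fx=5,fy=5,interpolation=cv2.INTER_CUBIC))
for nm,PP,XX,(a,b,c,e) in (("top",p,X,(170,270,370,480)),("scene",p2,X2,(160,270,180,265))):
    x=XX[a:b,c:e].reshape(-1,3)
    x=x[~np.isnan(x[:,0])]
    print(nm,np.histogram(x[:,2],bins=np.arange(-.01,.2,.005)))
# tray
for XX,(a,b,c,e) in ((X,(175,245,250,325)),(X2,(185,250,315,395))):
    x=XX[a:b,c:e].reshape(-1,3); print(np.histogram(x[:,2],bins=np.arange(-.01,.03,.002)))
E
```

```text
top (array([ 578, 3687, 3688,  798,  393,  141,   21,   12,    6,   17,   66,
         32,   15,   22,   23,   19,   16,   38,  252,  573,  224,   19,
          5,    7,    4,    5,    6,    7,    6,    6,   24,  123,  100,
          8,    0,    0,    0,    0,    0,    0,    0]), array([-0.01 , -0.005,  0.   ,  0.005,  0.01 ,  0.015,  0.02 ,  0.025,
        0.03 ,  0.035,  0.04 ,  0.045,  0.05 ,  0.055,  0.06 ,  0.065,
        0.07 ,  0.075,  0.08 ,  0.085,  0.09 ,  0.095,  0.1  ,  0.105,
        0.11 ,  0.115,  0.12 ,  0.125,  0.13 ,  0.135,  0.14 ,  0.145,
        0.15 ,  0.155,  0.16 ,  0.165,  0.17 ,  0.175,  0.18 ,  0.185,
        0.19 ,  0.195]))
scene (array([  15, 2974, 3467,  188,  849,   78,   16,    4,    9,   11,   25,
          7,   20,   37,  133,   30,    9,   20,  118,  732,  107,   24,
         18,   27,   15,   27,   17,   27,   21,   24,   21,  166,   71,
          0,    0,    0,    0,    0,    0,    0,    0]), array([-0.01 , -0.005,  0.   ,  0.005,  0.01 ,  0.015,  0.02 ,  0.025,
        0.03 ,  0.035,  0.04 ,  0.045,  0.05 ,  0.055,  0.06 ,  0.065,
        0.07 ,
[... 151 characters left out ...]
 0.16 ,  0.165,  0.17 ,  0.175,  0.18 ,  0.185,
        0.19 ,  0.195]))
(array([  45,  127,  325,  598,  883, 1034,  857,  592,  329,  144,   52,
         38,   47,   41,   55,   29,   18,    4,    0]), array([-0.01 , -0.008, -0.006, -0.004, -0.002,  0.   ,  0.002,  0.004,
        0.006,  0.008,  0.01 ,  0.012,  0.014,  0.016,  0.018,  0.02 ,
        0.022,  0.024,  0.026,  0.028]))
(array([   0,    0,   45,  370, 1171, 1332,  881,  604,  198,   62,   55,
         46,   61,  112,   72,   14,    0,    0,    0]), array([-0.01 , -0.008, -0.006, -0.004, -0.002,  0.   ,  0.002,  0.004,
        0.006,  0.008,  0.01 ,  0.012,  0.014,  0.016,  0.018,  0.02 ,
        0.022,  0.024,  0.026,  0.028]))
```

View pics/ts.png

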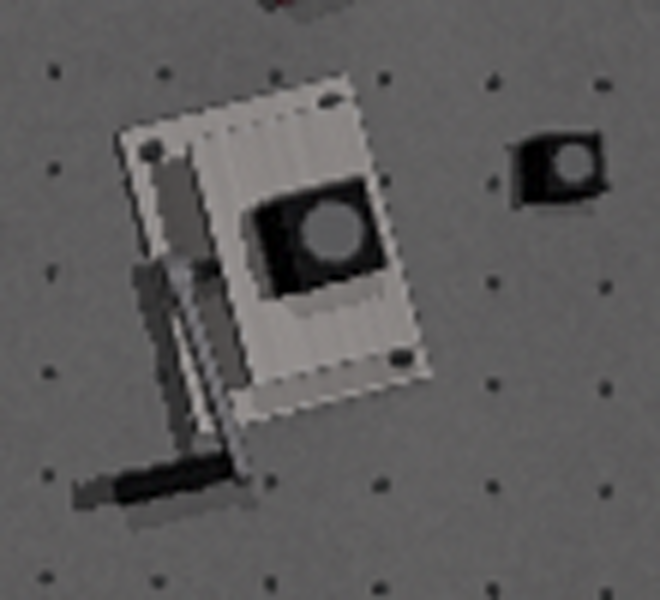

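View pics/ss.png

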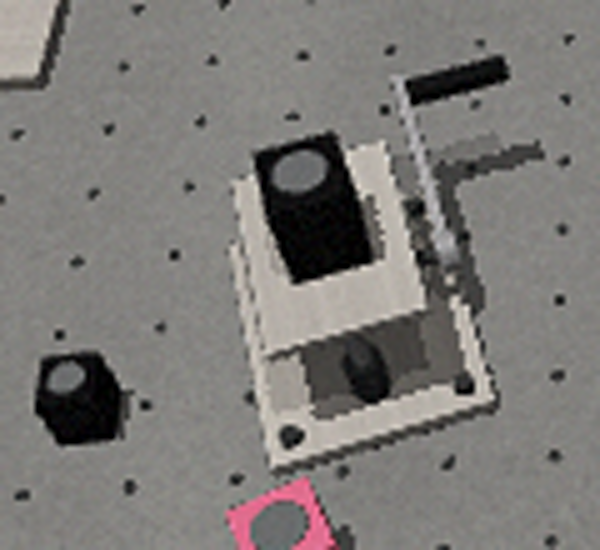

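```bash
python3 - <<'E'
from h import *
for f,(a,b,c,e),(ta,tb,tc,te) in (("top0.npz",(178,270,370,450),(175,245,250,325)),("scene0.npz",(160,260,180,265),(185,250,315,395))):
    p,d,K,R,t,X=load(f)
    x=X[a:b,c:e].reshape(-1,3); col=p[a:b,c:e].reshape(-1,3).astype(int)
    print(f)
    for nm,lo,hi in (("plat",.08,.096),("captop",.138,.16),("handle",.06,.1)):
        m=(x[:,2]>lo)&(x[:,2]<hi)
        if nm=="handle": m&=(col.max(1)<45)&(x[:,0]<x[(x[:,2]>.08)&(x[:,2]<.096),0].mean()-.03)
        q=x[m]
        r=cv2.minAreaRect((q[:,:2]*1000).astype(np.float32)); print(nm,m.sum(),q.mean(0).round(4),np.median(q[:,2]).round(4),r)
    x=X[ta:tb,tc:te].reshape(-1,3); col=p[ta:tb,tc:te].reshape(-1,3).astype(int)
    br=col.sum(1); m=br>np.percentile(br,40)
    th=cv2.threshold(col.mean(1).astype(np.uint8),0,255,cv2.THRESH_OTSU)[0]
    img=(p[ta:tb,tc:te].mean(2)>th).astype(np.uint8)
    n,l,s,cc=cv2.connectedComponentsWithStats(img); k=1+s[1:,4].argmax(); 
    q=X[ta:tb,tc:te][l==k]; q=q[~np.isnan(q[:,0])]
    print("tray",th,len(q),q.mean(0),cv2.minAreaRect((q[:,:2]*1000).astype(np.float32)))
E
```

```text
top0.npz
plat 1058 [ 0.6009 -0.2895  0.0876] 0.0875 ((581.5902099609375, -291.23828125), (134.38450622558594, 223.4463653564453), 79.1315689086914)
captop 257 [ 0.618  -0.299   0.1492] 0.1492 ((618.2666015625, -299.9415588378906), (47.77388381958008, 46.34245681762695), 17.443565368652344)
handle 108 [ 0.5003 -0.2376  0.0884] 0.0888 ((518.7014770507812, -251.57489013671875), (50.82280731201172, 103.9378433227539), 59.360939025878906)
tray 120.0 1719 [0.61263238 0.11716905 0.00466837] ((613.5485229492188, 117.80429077148438), (139.00462341308594, 138.9879608154297), 16.47258949279785)
scene0.npz
plat 965 [ 0.6145 -0.2838  0.0874] 0.0874 ((585.4994506835938, -264.12139892578125), (174.220458984375, 171.607421875), 16.015121459960938)
captop 272 [ 0.6205 -0.2957  0.1482] 0.1491 ((616.3426513671875, -297.06280517578125), (51.47932434082031, 44.68681716918945), 15.306882858276367)
handle 97 [ 0.498  -0.2321  0.0877] 0.0879 ((496.0480651855469, -232.25003051757812), (16.98452377319336, 58.66027069091797), 18.97731590270996)
tray 168.0 1428 [0.61163564 0.11958882 0.0047751 ] ((612.5947875976562, 118.63019561767578), (139.12619018554688, 137.3543701171875), 17.267688751220703)
```

```bash
python3 - <<'E'
from h import *
from scipy.optimize import least_squares
obs=[]
for f,(a,b,c,e) in (("top0.npz",(178,262,370,450)),("scene0.npz",(160,260,180,265))):
    p,d,K,R,t,X=load(f)
    z=X[a:b,c:e,2]; g=p[a:b,c:e].mean(2)
    br=g>(85 if 'top' in f else 110)
    m=((z>.08)&(z<.096)&br).astype(np.uint8)
    n,l,s,cc=cv2.connectedComponentsWithStats(m,connectivity=4); k=1+s[1:,4].argmax(); m=(l==k)
    # fill cap from hull
    q=X[a:b,c:e][m]; hull=cv2.minAreaRect((q[:,:2]*1000).astype(np.float32)); print(f,m.sum(),hull)
    mb=((z<.02)&(z>.005)&br); q=X[a:b,c:e][mb]; print("base",mb.sum(),cv2.minAreaRect((q[:,:2]*1000).astype(np.float32)))
    # overlay
for s,(x,y,yaw) in enumerate(((.6175,-.2985,.275),)):
  for f,(a,b,c,e) in (("top0.npz",(165,265,370,450)),("scene0.npz",(160,265,180,265))):
    p,d,K,R,t,X=load(f); S=7 if 'scene' not in f else 5.5
    im=cv2.resize(p[a:b,c:e,::-1],None,fx=S,fy=S,interpolation=cv2.INTER_CUBIC)
    Rz=np.array([[np.cos(yaw),-np.sin(yaw),0],[np.sin(yaw),np.cos(yaw),0],[0,0,1]])
    def box(hx,hy,z,col,cx=0,cy=0):
        P=np.array([[cx+i*hx,cy+j*hy,z] for i,j in((-1,-1),(1,-1),(1,1),(-1,1))])@Rz.T+[x,y,0]
        uv=((proj(P,K,R,t)-[c-.5,a-.5])*S); cv2.polylines(im,[uv.astype(np.int32)],True,col,1)
    box(.085,.065,.012,(0,255,0)); box(.065,.045,.087,(255,0,0)); box(.0235,.0225,.149,(0,0,255)); box(.008,.030,.0831,(0,255,255),-.0996,.096)
    cv2.imwrite("pics/ov_%s.png"%f[:3],im)
E
```

```text
top0.npz 845 ((618.4017333984375, -300.6636962890625), (129.73585510253906, 91.04228973388672), 15.82410717010498)
base 748 ((594.2470703125, -283.9390563964844), (269.3065185546875, 259.5469970703125), 1.532636046409607)
scene0.npz 687 ((616.808837890625, -297.4373779296875), (131.3721466064453, 90.31651306152344), 15.883161544799805)
base 557 ((528.44775390625, -296.2782287597656), (366.46807861328125, 266.5864562988281), 2.069118022918701)
```

View pics/ov_top.png

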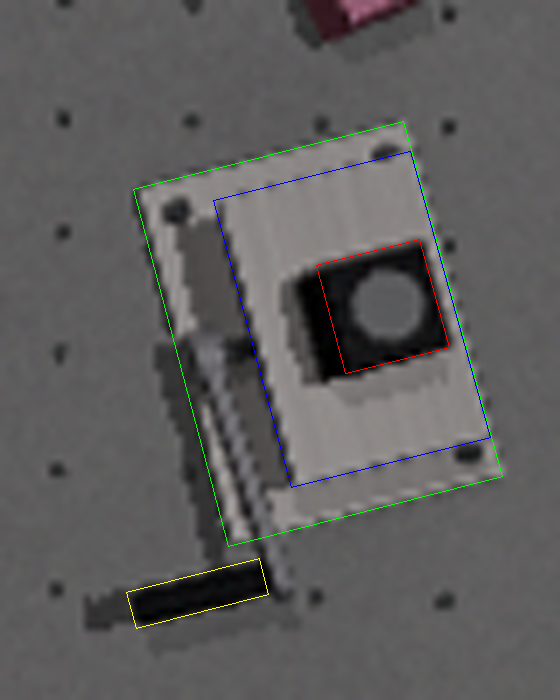

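View pics/ov_sce.png

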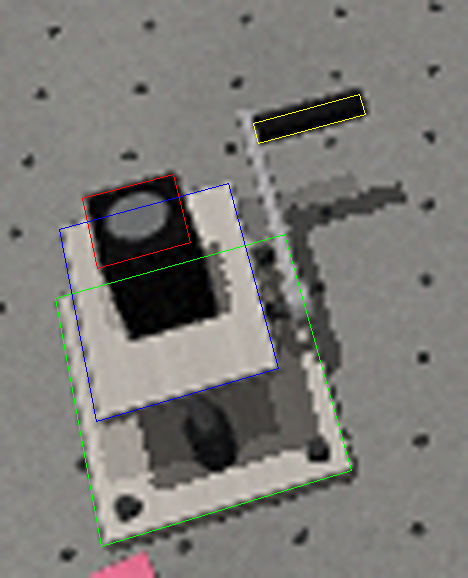

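```bash
cat > plan.py <<'E'
import numpy as np, sys
from scipy.spatial.transform import Rotation as Ro
from rig import status
def go(x,y,z,yaw):
    o=status.get_obs(); R0=Ro.from_quat(o["tool_rot"])
    T=Ro.from_matrix(np.array([[np.cos(yaw),np.sin(yaw),0],[np.sin(yaw),-np.cos(yaw),0],[0,0,-1]]))
    rv=(R0.inv()*T).as_rotvec()/np.deg2rad(8)
    dp=np.array([x,y,z])-o["position"]
    print("t",round(o["time"],2),"pos",o["position"].round(4),"F",o["ft_force"].round(1),"w",round(o["grip_width"],4))
    print("turn shares",rv.round(3),"deltaW",dp.round(4))
    print("shift shares now",(R0.inv().apply(dp)/.025).round(3),"after turn",(T.inv().apply(dp)/.025).round(3))
if __name__=="__main__": go(*map(float,sys.argv[1:]))
E
python3 plan.py .6175 -.299 .404 -1.295
python3 - <<'E'
from h import *
p,d,K,R,t,X=load("top0.npz")
for n,(u,v) in dict(post=(350,178),bottle=(263,160),driverA=(175,230),driverB=(192,265),small=(463,198),pink=(423,160)).items(): print(n,np.nanmedian(X[v-2:v+3,u-2:u+3].reshape(-1,3),0).round(3))
E
```

```text
t 0.1 pos [ 0.2734 -0.5617  0.4039] F [-0.3  0.1  0.3] w 0.087
turn shares [-1.000e-03  1.300e-02  1.268e+00] deltaW [3.441e-01 2.627e-01 1.000e-04]
shift shares now [-3.4260e+00 -1.6976e+01  7.0000e-03] after turn [-6.3630e+00 -1.6107e+01 -4.0000e-03]
post [ 0.715 -0.084  0.056]
bottle [0.755 0.186 0.108]
driverA [0.538 0.474 0.003]
driverB [0.428 0.408 0.024]
small [ 0.663 -0.445  0.043]
pink [ 0.778 -0.313  0.063]
```

Emit:
step_arm(steps=[[-1,0,0,0,0,0,0.634],[-1,0,0,0,0,0,0.634],[-1,-0.35,-0.89,0,0,0,0],[-1,-0.35,-0.89,0,0,0,0],[-1,-0.35,-0.89,0,0,0,0],[-1,-0.35,-0.89,0,0,0,0],[-1,-0.35,-0.89,0,0,0,0],[-1,-0.35,-0.89,0,0,0,0],[-1,-0.35,-0.89,0,0,0,0],[-1,-0.35,-0.89,0,0,0,0]], squeeze=50)

```text
time: 1.1
position: [0.4263, -0.4454, 0.4042]
tool_rot: [0.798, -0.603, -0.001, -0.0]
ft_force: [0.4, 0.0, -0.3]
grip_width: 0.087
```

Emit:
step_arm(steps=[[-1,-0.35,-0.89,0,0,0,0],[-1,-0.35,-0.89,0,0,0,0],[-1,-0.35,-0.89,0,0,0,0],[-1,-0.35,-0.89,0,0,0,0],[-1,-0.35,-0.89,0,0,0,0],[-1,-0.35,-0.89,0,0,0,0],[-1,-0.35,-0.89,0,0,0,0],[-1,-0.35,-0.89,0,0,0,0],[-1,0,0,0,0,0,0],[-1,0,0,0,0,0,0]])

```text
time: 2.1
position: [0.5779, -0.33, 0.4041]
tool_rot: [0.798, -0.603, -0.001, 0.0]
ft_force: [-0.4, 0.6, 0.4]
grip_width: 0.087
```

```bash
python3 plan.py .6175 -.299 .289 -1.295
```

```text
t 2.1 pos [ 0.5779 -0.33    0.4041] F [-0.4  0.6  0.4] w 0.087
turn shares [0.01  0.005 0.009] deltaW [ 0.0396  0.031  -0.1151]
shift shares now [-0.755 -1.87   4.603] after turn [-0.76  -1.863  4.605]
```

Emit:
step_arm(steps=[[-1,-0.378,-0.935,0,0,0,0],[-1,-0.378,-0.935,0,0,0,0],[-1,0,0,0.6,0,0,0],[-1,0,0,0.6,0,0,0],[-1,0,0,0.6,0,0,0],[-1,0,0,0.6,0,0,0],[-1,0,0,0.6,0,0,0],[-1,0,0,0.5,0,0,0],[-1,0,0,0.4,0,0,0],[-1,0,0,0,0,0,0]])

```text
time: 3.1
position: [0.6172, -0.2992, 0.3051]
tool_rot: [0.798, -0.603, -0.002, 0.0]
ft_force: [-0.6, -0.2, -0.1]
grip_width: 0.0872
```

```bash
python3 plan.py .6175 -.299 .289 -1.295; python3 - <<'E'
from rig import eyes
import cv2,numpy as np
a=[]
for n,(r0,r1,c0,c1) in (("scene",(130,270,150,270)),("top",(150,290,360,480))):
    p,d=eyes.camera(n); a.append(cv2.resize(p[r0:r1,c0:c1,::-1],None,fx=3.3,fy=3.3,interpolation=cv2.INTER_CUBIC))
cv2.imwrite("pics/g1.png",np.hstack(a))
E
```

```text
t 3.1 pos [ 0.6172 -0.2992  0.3051] F [-0.6 -0.2 -0.1] w 0.0872
turn shares [ 0.017  0.02  -0.001] deltaW [ 0.0003  0.0002 -0.0161]
shift shares now [-0.003 -0.015  0.645] after turn [-0.005 -0.013  0.645]
```

View pics/g1.png

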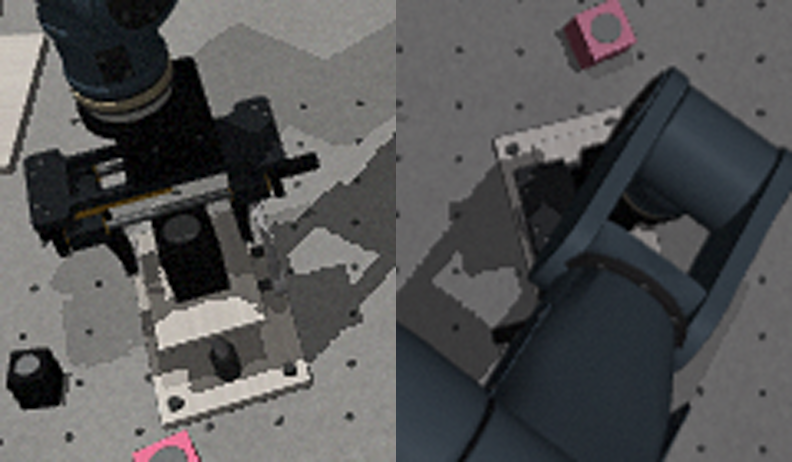

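Emit:
step_arm(steps=[[-1,0,0,0.33,0,0,0],[-1,0,0,0.32,0,0,0],[-1,0,0,0,0,0,0],[1,0,0,0,0,0,0],[1,0,0,0,0,0,0],[1,0,0,0,0,0,0],[1,0,0,0,0,0,0],[1,0,0,0,0,0,0],[1,0,0,0,0,0,0],[1,0,0,0,0,0,0]], squeeze=50)

```text
time: 4.2
position: [0.6177, -0.2994, 0.2911]
tool_rot: [0.798, -0.603, 0.0, -0.0]
ft_force: [-0.4, -0.7, -0.1]
grip_width: 0.0447
```

```bash
python3 plan.py .6175 -.299 .289 -1.295
```

```text
t 4.2 pos [ 0.6177 -0.2994  0.2911] F [-0.4 -0.7 -0.1] w 0.0447
turn shares [-0.     0.    -0.001] deltaW [-0.0002  0.0004 -0.0021]
shift shares now [-0.019  0.003  0.084] after turn [-0.019  0.003  0.084]
```

Emit:
step_arm(steps=[[1,0,0,-0.08,0,0,0],[1,0,0,-0.08,0,0,0],[1,0,0,-0.08,0,0,0],[1,0,0,-0.1,0,0,0],[1,0,0,-0.1,0,0,0],[1,0,0,-0.1,0,0,0],[1,0,0,-0.1,0,0,0],[1,0,0,-0.1,0,0,0],[1,0,0,-0.1,0,0,0],[1,0,0,0,0,0,0]])

```text
time: 5.2
position: [0.6178, -0.2995, 0.3129]
tool_rot: [0.798, -0.603, 0.001, 0.0]
ft_force: [-0.5, 0.2, -0.1]
grip_width: 0.045
```

```bash
python3 plan.py .6175 -.299 .38 -1.295; python3 - <<'E'
from rig import eyes
import cv2,numpy as np
p,d=eyes.camera("scene"); cv2.imwrite("pics/g2.png",cv2.resize(p[130:270,150:270,::-1],None,fx=4,fy=4,interpolation=cv2.INTER_CUBIC))
E
```

```text
t 5.2 pos [ 0.6178 -0.2995  0.3129] F [-0.5  0.2 -0.1] w 0.045
turn shares [-0.005 -0.007 -0.   ] deltaW [-0.0003  0.0005  0.0671]
shift shares now [-0.021  0.004 -2.685] after turn [-0.024  0.006 -2.685]
```

View pics/g2.png

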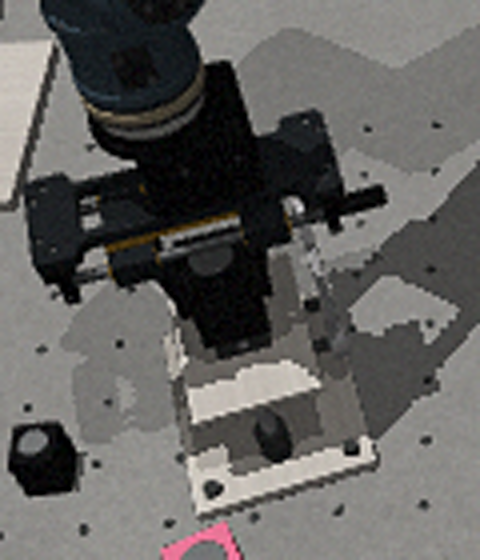

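```bash
cat > snap.py <<'E'
from rig import eyes; import numpy as np, cv2, sys
n,f=sys.argv[1:3]; p,d=eyes.camera(n); np.savez(f+".npz",p=p,d=d,**eyes.camera_info(n)); cv2.imwrite(f"pics/{f}.png",p[:,:,::-1])
E
python3 snap.py scene s2; python3 - <<'E'
from h import *
p,d,K,R,t,X=load("s2.npz")
for v in range(185,225,2):
    print(v,[tuple((X[v,u]*1000).round()) for u in (205,210)], p[v,205].sum())
E
```

```text
185 [(np.float64(424.0), np.float64(-355.0), np.float64(-3.0)), (np.float64(635.0), np.float64(-264.0), np.float64(224.0))] 308
187 [(np.float64(591.0), np.float64(-294.0), np.float64(170.0)), (np.float64(641.0), np.float64(-264.0), np.float64(223.0))] 176
189 [(np.float64(640.0), np.float64(-278.0), np.float64(216.0)), (np.float64(638.0), np.float64(-266.0), np.float64(213.0))] 143
191 [(np.float64(646.0), np.float64(-277.0), np.float64(215.0)), (np.float64(607.0), np.float64(-279.0), np.float64(171.0))] 89
193 [(np.float64(614.0), np.float64(-291.0), np.float64(171.0)), (np.float64(615.0), np.float64(-278.0), np.float64(171.0))] 138
195 [(np.float64(621.0), np.float64(-291.0), np.float64(172.0)), (np.float64(621.0), np.float64(-278.0), np.float64(170.0))] 131
197 [(np.float64(626.0), np.float64(-291.0), np.float64(169.0)), (np.float64(629.0), np.float64(-277.0), np.float64(171.0))] 104
199 [(np.float64(636.0), np.float64(-289.0), np.float64(172.0)), (np.float64(635.0), np.float64(-276.0), np.float64(170.0))] 12
201 [(np.float64(637.0), np.float64(-290.0), np.float64(166.0)), (np.fl
[... 757 characters left out ...]
)), (np.float64(637.0), np.float64(-289.0), np.float64(114.0))] 34
215 [(np.float64(642.0), np.float64(-303.0), np.float64(113.0)), (np.float64(636.0), np.float64(-292.0), np.float64(104.0))] 21
217 [(np.float64(637.0), np.float64(-307.0), np.float64(97.0)), (np.float64(635.0), np.float64(-294.0), np.float64(94.0))] 81
219 [(np.float64(637.0), np.float64(-309.0), np.float64(89.0)), (np.float64(638.0), np.float64(-295.0), np.float64(88.0))] 36
221 [(np.float64(644.0), np.float64(-308.0), np.float64(88.0)), (np.float64(645.0), np.float64(-294.0), np.float64(89.0))] 304
223 [(np.float64(651.0), np.float64(-308.0), np.float64(88.0)), (np.float64(652.0), np.float64(-294.0), np.float64(88.0))] 278
```

Emit:
step_arm(steps=[[1,0,0,-0.4,0,0,0],[1,0,0,-0.5,0,0,0],[1,0,0,-0.5,0,0,0],[1,0,0,-0.5,0,0,0],[1,0,0,-0.5,0,0,0],[1,0,0,-0.5,0,0,0],[1,0,0,-0.4,0,0,0],[1,0,0,-0.2,0,0,0],[1,0,0,0,0,0,0],[1,0,0,0,0,0,0]])

```text
time: 6.3
position: [0.6176, -0.2993, 0.3991]
tool_rot: [0.798, -0.603, -0.0, 0.0]
ft_force: [0.0, -0.4, -1.4]
grip_width: 0.0448
```

```bash
python3 plan.py .613 .118 .40 -1.295;python3 plan.py .613 .118 .40 -1.272; python3 snap.py scene s3
```

```text
t 6.3 pos [ 0.6176 -0.2993  0.3991] F [ 0.  -0.4 -1.4] w 0.0448
turn shares [ 0.004  0.005 -0.   ] deltaW [-0.0046  0.4173  0.0009]
shift shares now [-16.113  -4.369  -0.027] after turn [-16.112  -4.37   -0.036]
t 6.3 pos [ 0.6176 -0.2993  0.3991] F [ 0.  -0.4 -1.4] w 0.0448
turn shares [ 0.004  0.005 -0.165] deltaW [-0.0046  0.4173  0.0009]
shift shares now [-16.113  -4.369  -0.027] after turn [-16.007  -4.74   -0.036]
```

View pics/s3.png

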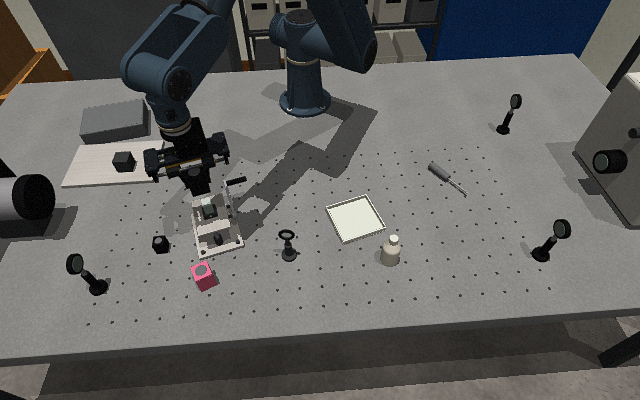

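Emit:
step_arm(steps=[[1,-0.5,-0.14,0,0,0,0],[1,-0.85,-0.23,0,0,0,0],[1,-0.9,-0.24,0,0,0,0],[1,-0.9,-0.24,0,0,0,0],[1,-0.9,-0.24,0,0,0,0],[1,-0.9,-0.24,0,0,0,0],[1,-0.9,-0.24,0,0,0,0],[1,-0.9,-0.24,0,0,0,0],[1,-0.9,-0.24,0,0,0,0],[1,-0.9,-0.24,0,0,0,0]])

```text
time: 7.35
position: [0.6138, -0.0748, 0.3996]
tool_rot: [0.798, -0.602, -0.0, -0.0]
ft_force: [1.5, -0.0, -0.7]
grip_width: 0.0451
```

Emit:
step_arm(steps=[[1,-0.9,-0.24,0,0,0,0],[1,-0.9,-0.24,0,0,0,0],[1,-0.9,-0.24,0,0,0,0],[1,-0.9,-0.24,0,0,0,0],[1,-0.9,-0.24,0,0,0,0],[1,-0.9,-0.24,0,0,0,0],[1,-0.9,-0.24,0,0,0,0],[1,-0.6,-0.2,0,0,0,0],[1,-0.3,-0.1,0,0,0,0],[1,0,0,0,0,0,0]])

```text
time: 8.35
position: [0.6128, 0.1101, 0.3995]
tool_rot: [0.798, -0.602, -0.0, 0.0]
ft_force: [-0.8, -0.2, -0.8]
grip_width: 0.0444
```

```bash
python3 plan.py .613 .118 .22 -1.295; python3 snap.py scene s4
```

```text
t 8.35 pos [0.6128 0.1101 0.3995] F [-0.8 -0.2 -0.8] w 0.0444
turn shares [ 0.    -0.     0.016] deltaW [ 0.0002  0.0079 -0.1795]
shift shares now [-0.303 -0.095  7.181] after turn [-0.303 -0.094  7.181]
```

View pics/s4.png

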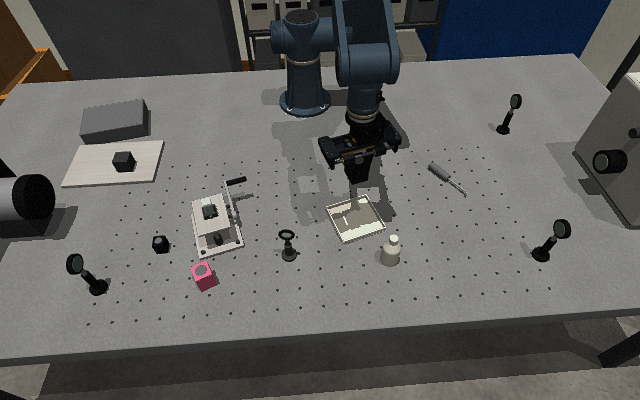

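Emit:
step_arm(steps=[[1,-0.3,-0.1,0.5,0,0,0],[1,0,0,0.9,0,0,0],[1,0,0,0.9,0,0,0],[1,0,0,0.9,0,0,0],[1,0,0,0.9,0,0,0],[1,0,0,0.9,0,0,0],[1,0,0,0.9,0,0,0],[1,0,0,0.7,0,0,0],[1,0,0,0.4,0,0,0],[1,0,0,0,0,0,0]])

```text
time: 9.4
position: [0.613, 0.1159, 0.2224]
tool_rot: [0.797, -0.604, -0.002, 0.001]
ft_force: [-1.1, -0.7, -1.3]
grip_width: 0.0448
```

```bash
python3 plan.py .613 .118 .21 -1.295; python3 snap.py scene s5;python3 - <<'E'
import cv2
cv2.imwrite("pics/s5z.png",cv2.resize(cv2.imread("pics/s5.png")[130:260,300:420],None,fx=4,fy=4,interpolation=cv2.INTER_CUBIC))
E
```

```text
t 9.4 pos [0.613  0.1159 0.2224] F [-1.1 -0.7 -1.3] w 0.0448
turn shares [ 0.028  0.008 -0.008] deltaW [ 0.      0.0021 -0.0124]
shift shares now [-0.082 -0.027  0.495] after turn [-0.082 -0.025  0.495]
```

View pics/s5z.png

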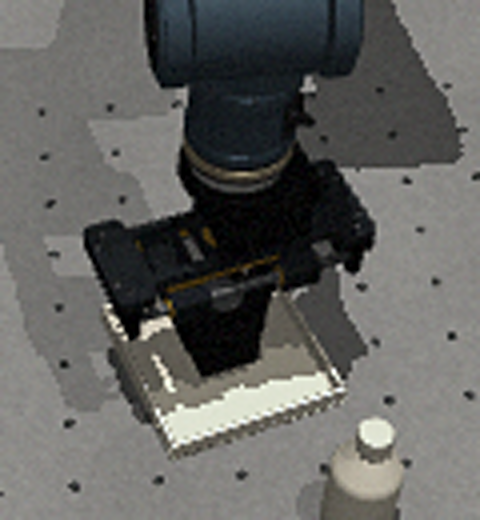

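Emit:
step_arm(steps=[[1,0,0,0.1,0,0,0],[1,0,0,0.1,0,0,0],[1,0,0,0.1,0,0,0],[1,0,0,0.06,0,0,0],[1,0,0,0.04,0,0,0],[1,0,0,0.03,0,0,0],[1,0,0,0.03,0,0,0],[1,0,0,0,0,0,0],[1,0,0,0,0,0,0],[1,0,0,0,0,0,0]])

```text
time: 10.45
position: [0.6136, 0.1164, 0.2131]
tool_rot: [0.798, -0.603, 0.0, -0.0]
ft_force: [0.1, 0.1, -0.5]
grip_width: 0.0444
```

Emit:
step_arm(steps=[[1,0,0,0.04,0,0,0],[1,0,0,0.04,0,0,0],[1,0,0,0.04,0,0,0],[1,0,0,0,0,0,0],[1,0,0,0,0,0,0],[1,0,0,0,0,0,0],[1,0,0,0,0,0,0],[1,0,0,0,0,0,0],[1,0,0,0,0,0,0],[1,0,0,0,0,0,0]])

```text
time: 11.45
position: [0.6136, 0.1164, 0.21]
tool_rot: [0.798, -0.603, 0.0, -0.0]
ft_force: [-0.1, 1.1, -0.6]
grip_width: 0.0445
```

Emit:
step_arm(steps=[[1,0,0,0.03,0,0,0],[1,0,0,0.03,0,0,0],[1,0,0,0,0,0,0],[1,0,0,0,0,0,0],[1,0,0,0,0,0,0],[1,0,0,0,0,0,0],[1,0,0,0,0,0,0],[1,0,0,0,0,0,0],[1,0,0,0,0,0,0],[1,0,0,0,0,0,0]])

```text
time: 12.45
position: [0.6136, 0.1164, 0.2085]
tool_rot: [0.798, -0.603, -0.0, 0.0]
ft_force: [-1.0, -0.0, -0.8]
grip_width: 0.045
```

Emit:
step_arm(steps=[[1,0,0,0.03,0,0,0],[1,0,0,0,0,0,0],[1,0,0,0,0,0,0],[1,0,0,0.03,0,0,0],[1,0,0,0,0,0,0],[1,0,0,0,0,0,0],[1,0,0,0,0,0,0],[1,0,0,0,0,0,0],[1,0,0,0,0,0,0],[1,0,0,0,0,0,0]])

```text
time: 13.45
position: [0.6136, 0.1164, 0.2077]
tool_rot: [0.798, -0.603, 0.0, -0.0]
ft_force: [-2.0, -0.2, 5.1]
grip_width: 0.0449
```

Emit:
step_arm(steps=[[0.2,0,0,-0.02,0,0,0],[0,0,0,0,0,0,0],[-0.3,0,0,0,0,0,0],[-0.6,0,0,0,0,0,0],[-1,0,0,0,0,0,0],[-1,0,0,0,0,0,0],[-1,0,0,0,0,0,0],[-1,0,0,-0.2,0,0,0],[-1,0,0,-0.4,0,0,0],[-1,0,0,-0.6,0,0,0]])

```text
time: 14.45
position: [0.6134, 0.1164, 0.2379]
tool_rot: [0.798, -0.603, -0.001, 0.0]
ft_force: [-0.6, 0.0, -0.1]
grip_width: 0.0862
```

Emit:
step_arm(steps=[[-1,0,0,-0.8,0,0,0],[-1,0,0,-0.9,0,0,0],[-1,0,0,-0.9,0,0,0],[-1,0,0,-0.9,0,0,0],[-1,0,0,-0.9,0,0,0],[-1,0,0,-0.9,0,0,0],[-1,0,0,-0.5,0,0,0],[-1,0,0,-0.2,0,0,0],[-1,0,0,0,0,0,0],[-1,0,0,0,0,0,0]])

```text
time: 15.45
position: [0.6132, 0.1164, 0.3867]
tool_rot: [0.798, -0.603, -0.001, 0.001]
ft_force: [1.1, -0.4, -0.8]
grip_width: 0.0868
```

```bash
python3 plan.py .4945 -.2305 .39 .276; python3 snap.py scene s6; python3 -c "
import cv2
cv2.imwrite('pics/s6z.png',cv2.resize(cv2.imread('pics/s6.png')[130:270,170:420],None,fx=3.1,fy=3.1,interpolation=cv2.INTER_CUBIC))"
```

```text
t 15.45 pos [0.6132 0.1164 0.3867] F [ 1.1 -0.4 -0.8] w 0.0868
turn shares [ 7.0000e-03  1.3000e-02 -1.1252e+01] deltaW [-0.1187 -0.3469  0.0033]
shift shares now [12.059  8.346 -0.125] after turn [-8.349 12.057 -0.134]
```

View pics/s6z.png

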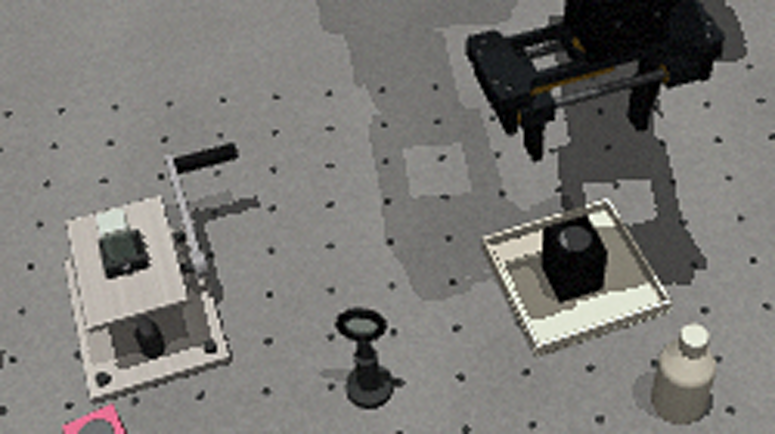

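Emit:
step_arm(steps=[[-1,0.45,0.32,0,0,0,0],[-1,0.77,0.535,0,0,0,0],[-1,0.77,0.535,0,0,0,0],[-1,0.77,0.535,0,0,0,0],[-1,0.77,0.535,0,0,0,0],[-1,0.77,0.535,0,0,0,0],[-1,0.77,0.535,0,0,0,0],[-1,0.77,0.535,0,0,0,0],[-1,0.77,0.535,0,0,0,0],[-1,0.77,0.535,0,0,0,0]])

```text
time: 16.5
position: [0.5392, -0.0976, 0.3867]
tool_rot: [0.797, -0.603, -0.001, 0.0]
ft_force: [0.4, -0.1, -0.1]
grip_width: 0.0868
```

Emit:
step_arm(steps=[[-1,0.77,0.535,0,0,0,0],[-1,0.77,0.535,0,0,0,0],[-1,0.77,0.535,0,0,0,0],[-0.5,0.77,0.535,0,0,0,0],[0,0.77,0.535,0,0,0,0],[0,0.45,0.3,0,0,0,0],[0,0,0,0,0,0,-0.9],[0,0,0,0,0,0,-0.9],[0,0,0,0,0,0,-0.9],[0,0,0,0,0,0,-0.9]])

```text
time: 17.5
position: [0.4976, -0.2199, 0.387]
tool_rot: [0.923, -0.384, -0.001, -0.0]
ft_force: [0.4, 0.4, -0.1]
grip_width: 0.0451
```

Emit:
step_arm(steps=[[0,0,0,0,0,0,-0.9],[0,0,0,0,0,0,-0.9],[0,0,0,0,0,0,-0.9],[0,0,0,0,0,0,-0.9],[0,0,0,0,0,0,-0.9],[0,0,0,0,0,0,-0.9],[0,0,0,0,0,0,-0.9],[0,0,0,0,0,0,-0.9],[0,0,0,0,0,0,0],[0,0,0,0,0,0,0]])

```text
time: 18.5
position: [0.4978, -0.2198, 0.3872]
tool_rot: [0.994, 0.105, -0.0, -0.0]
ft_force: [0.0, -0.1, 0.4]
grip_width: 0.0435
```

```bash
python3 plan.py .4945 -.2305 .265 .276; python3 snap.py scene s7; python3 snap.py top t7; python3 -c "
import cv2,numpy as np
a=cv2.imread('pics/s7.png')[110:270,170:290];b=cv2.imread('pics/t7.png')[160:320,360:480]
cv2.imwrite('pics/s7z.png',cv2.resize(np.hstack([a,b]),None,fx=3.3,fy=3.3,interpolation=cv2.INTER_CUBIC))"
```

```text
t 18.5 pos [ 0.4978 -0.2198  0.3872] F [ 0.  -0.1  0.4] w 0.0435
turn shares [-0.005  0.003 -0.471] deltaW [-0.0033 -0.0107 -0.1222]
shift shares now [-0.216  0.396  4.888] after turn [-0.243  0.378  4.888]
```

View pics/s7z.png

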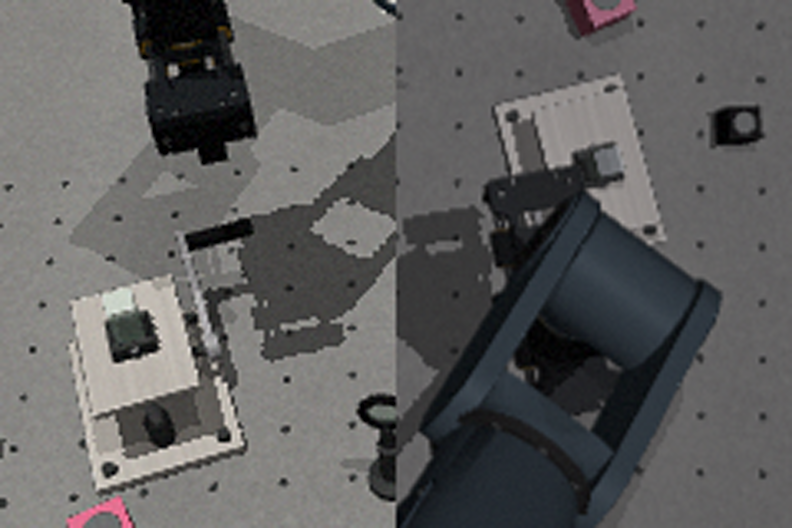

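Emit:
step_arm(steps=[[0,-0.24,0.4,0,0,0,-0.47],[0,0,0,0.6,0,0,0],[0,0,0,0.8,0,0,0],[0,0,0,0.8,0,0,0],[0,0,0,0.8,0,0,0],[0,0,0,0.6,0,0,0],[0,0,0,0.6,0,0,0],[0,0,0,0.4,0,0,0],[0,0,0,0,0,0,0],[0,0,0,0,0,0,0]])

```text
time: 19.6
position: [0.4944, -0.2309, 0.2726]
tool_rot: [0.99, 0.139, 0.0, 0.0]
ft_force: [0.1, -0.2, 0.6]
grip_width: 0.0435
```

```bash
python3 plan.py .4944 -.2299 .247 .276; python3 snap.py scene s8; python3 -c "
import cv2,numpy as np
a=cv2.imread('pics/s8.png')[110:260,170:290]
cv2.imwrite('pics/s8z.png',cv2.resize(a,None,fx=4,fy=4,interpolation=cv2.INTER_CUBIC))"
```

```text
t 19.6 pos [ 0.4944 -0.2309  0.2726] F [ 0.1 -0.2  0.6] w 0.0435
turn shares [ 0.001 -0.001  0.015] deltaW [-0.      0.001  -0.0256]
shift shares now [ 0.011 -0.039  1.026] after turn [ 0.011 -0.039  1.026]
```

View pics/s8z.png

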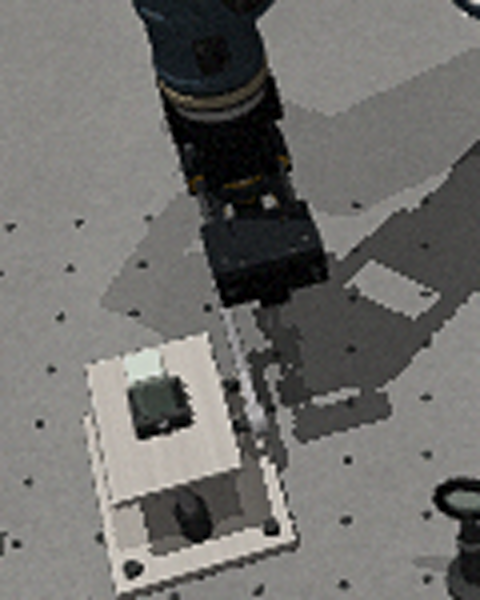

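Emit:
step_arm(steps=[[0,0,0,0.25,0,0,0],[0,0,0,0.25,0,0,0],[0,0,0,0.25,0,0,0],[0,0,0,0.25,0,0,0],[0,0,0,0,0,0,0],[0.5,0,0,0,0,0,0],[1,0,0,0,0,0,0],[1,0,0,0,0,0,0],[1,0,0,0,0,0,0],[1,0,0,0,0,0,0]], squeeze=30)

```text
time: 20.65
position: [0.4943, -0.2309, 0.2477]
tool_rot: [0.99, 0.139, 0.0, 0.0]
ft_force: [0.2, 0.3, 0.7]
grip_width: 0.0151
```

```bash
python3 plan.py .4944 -.2299 .247 .276; python3 - <<'E'
from rig import status
o=status.get_obs(); print(o["moment"].round(2),o["grip_width"])
E
```

```text
t 20.65 pos [ 0.4943 -0.2309  0.2477] F [0.2 0.3 0.7] w 0.0151
turn shares [ 0.002 -0.002  0.018] deltaW [ 0.0001  0.001  -0.0007]
shift shares now [ 0.015 -0.036  0.028] after turn [ 0.015 -0.036  0.028]
[ 0.01 -0.1   0.  ] 0.015074426092175127
```

```bash
python3 - <<'E'
import numpy as np
th=np.arange(0,1.2501,.0625); a=1.25-th
x=-.105*np.sin(a); z=.105*np.cos(a)
for i in range(20): print(i,(th[i+1]).round(4),((x[i+1]-x[i])/.025).round(3),(-(z[i+1]-z[i])/.025).round(3))
E
```

```text
0 0.0625 0.091 -0.246
1 0.125 0.106 -0.24
2 0.1875 0.121 -0.233
3 0.25 0.135 -0.225
4 0.3125 0.149 -0.216
5 0.375 0.162 -0.207
6 0.4375 0.174 -0.196
7 0.5 0.186 -0.185
8 0.5625 0.198 -0.173
9 0.625 0.208 -0.16
10 0.6875 0.218 -0.147
11 0.75 0.226 -0.133
12 0.8125 0.234 -0.119
13 0.875 0.241 -0.104
14 0.9375 0.247 -0.088
15 1.0 0.252 -0.073
16 1.0625 0.256 -0.057
17 1.125 0.259 -0.041
18 1.1875 0.261 -0.025
19 1.25 0.262 -0.008
```

First a small part of the arc, to see whether the lever follows.

Emit:
step_arm(steps=[[1,0,0,0,0,0,0],[1,0.091,0,-0.246,0,0,0],[1,0.106,0,-0.24,0,0,0],[1,0.121,0,-0.233,0,0,0],[1,0.135,0,-0.225,0,0,0],[1,0.149,0,-0.216,0,0,0],[1,0,0,0,0,0,0],[1,0,0,0,0,0,0],[1,0,0,0,0,0,0],[1,0,0,0,0,0,0]], squeeze=35)

```text
time: 21.65
position: [0.5078, -0.227, 0.2767]
tool_rot: [0.99, 0.139, -0.002, 0.0]
ft_force: [-4.3, -5.3, -5.5]
grip_width: 0.0146
```

```bash
python3 snap.py scene s9; cat > st.py <<'E'
import numpy as np
from rig import status
o=status.get_obs(); P=o["position"]-[.6175,-.299,.164]; yaw=.276; c,s=np.cos(yaw),np.sin(yaw)
q=np.array([c*P[0]+s*P[1],-s*P[0]+c*P[1],P[2]])-[0,.1,.05]
print("t",o["time"],"stage rel axis",q.round(4),"r",np.hypot(q[0],q[2]).round(4),"theta",(1.25+np.arctan2(q[0],q[2])).round(3),"F",o["ft_force"].round(1),"M",o["moment"].round(2),"w",o["grip_width"])
E
python3 st.py; python3 -c "
import cv2,numpy as np
a=cv2.imread('pics/s9.png')[110:260,170:290]
cv2.imwrite('pics/s9z.png',cv2.resize(a,None,fx=4,fy=4,interpolation=cv2.INTER_CUBIC))"
```

```text
t 21.7 stage rel axis [-0.0859 -0.0009  0.0627] r 0.1063 theta 0.31 F [-3.4 -4.6 -5.3] M [-0.9   0.71 -0.04] w 0.014782845844518335
```

View pics/s9z.png

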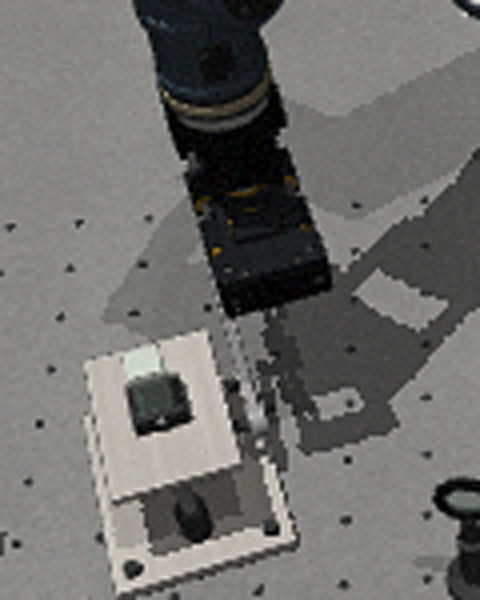

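Emit:
step_arm(steps=[[1,0.162,0,-0.207,0,0,0],[1,0.174,0,-0.196,0,0,0],[1,0.186,0,-0.185,0,0,0],[1,0.198,0,-0.173,0,0,0],[1,0.208,0,-0.16,0,0,0],[1,0.218,0,-0.147,0,0,0],[1,0.226,0,-0.133,0,0,0],[1,0,0,0,0,0,0],[1,0,0,0,0,0,0],[1,0,0,0,0,0,0]], squeeze=35)

```text
time: 22.7
position: [0.5384, -0.2183, 0.3083]
tool_rot: [0.99, 0.14, -0.006, 0.0]
ft_force: [-13.3, -8.4, 9.2]
grip_width: 0.015
```

```bash
python3 snap.py scene s10; 
python3 st.py; cat > plat.py <<'E'
from h import *
import sys
yaw=.276;c,s=np.cos(yaw),np.sin(yaw)
for f in sys.argv[1:]:
    p,d,K,R,t,X=load(f); P=X-[.6175,-.299,0]
    x=c*P[...,0]+s*P[...,1]; y=-s*P[...,0]+c*P[...,1]; z=P[...,2]
    m=(abs(x)<.06)&(abs(y)<.04)&((abs(x)>.028)|(abs(y)>.028))&(z>.075)&(z<.105)
    g=(abs(x)<.015)&(abs(y)<.015)&(z>.12)&(z<.17)
    print(f,"plat",m.sum(),np.median(z[m]).round(4),"glass",g.sum(),np.median(z[g]).round(4) if g.any() else None)
E
python3 plat.py s6.npz s9.npz s10.npz; python3 -c "
import cv2,numpy as np
a=cv2.imread('pics/s10.png')[110:260,170:290]
cv2.imwrite('pics/s10z.png',cv2.resize(a,None,fx=4,fy=4,interpolation=cv2.INTER_CUBIC))"
```

```text
t 22.75 stage rel axis [-0.0541 -0.0009  0.0944] r 0.1088 theta 0.729 F [-14.1  -8.9   9.1] M [-1.56  2.61 -0.04] w 0.014862396765316904
s6.npz plat 557 0.0875 glass 109 0.1397
s9.npz plat 563 0.091 glass 120 0.1428
s10.npz plat 569 0.0947 glass 126 0.1462
```

View pics/s10z.png

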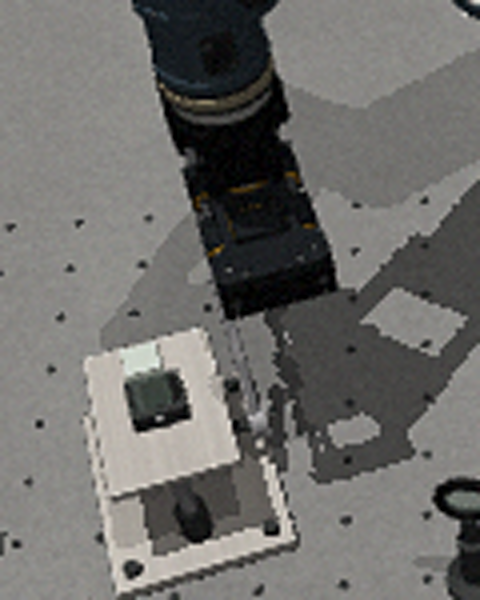

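Emit:
step_arm(steps=[[1,0.234,0,-0.16,0,0,0],[1,0.241,0,-0.14,0,0,0],[1,0.247,0,-0.12,0,0,0],[1,0.252,0,-0.1,0,0,0],[1,0.256,0,-0.07,0,0,0],[1,0.259,0,-0.05,0,0,0],[1,0,0,0,0,0,0],[1,0,0,0,0,0,0],[1,0,0,0,0,0,0],[1,0,0,0,0,0,0]])

```text
time: 23.75
position: [0.5754, -0.2078, 0.3256]
tool_rot: [0.99, 0.14, -0.003, 0.001]
ft_force: [-10.4, -4.3, 11.4]
grip_width: 0.0151
```

```bash
python3 snap.py scene s11; python3 st.py; python3 -c "from rig import status;print(status.get_obs()['tool_rot'])"; python3 plat.py s11.npz;  python3 -c "
import cv2,numpy as np
a=cv2.imread('pics/s11.png')[110:260,170:290]
cv2.imwrite('pics/s11z.png',cv2.resize(a,None,fx=4,fy=4,interpolation=cv2.INTER_CUBIC))"
```

```text
t 23.8 stage rel axis [-0.0156 -0.0007  0.1116] r 0.1127 theta 1.111 F [-10.3  -4.6  11.8] M [-0.93  2.   -0.03] w 0.015082406450815275
[ 9.90188698e-01  1.39692709e-01 -3.36761425e-03  9.74171518e-04]
s11.npz plat 567 0.0967 glass 133 0.1472
```

View pics/s11z.png

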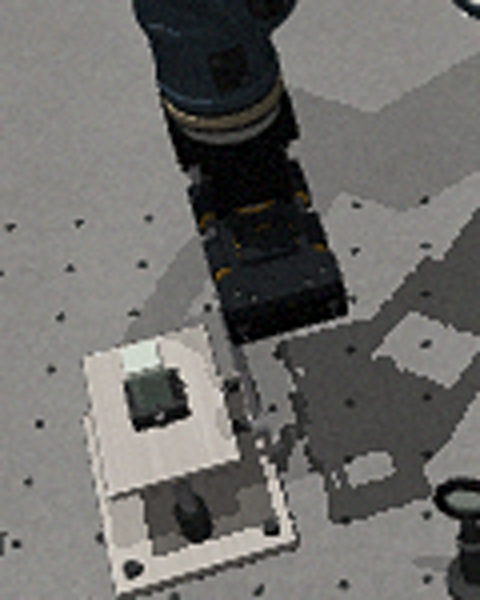

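Emit:
step_arm(steps=[[1,0.17,0,0,0,0,0],[1,0.17,0,0,0,0,0],[1,0.17,0,0,0,0,0],[1,0.16,0,0,0,0,0],[1,0,0,0,0,0,0],[1,0,0,0,0,0,0],[1,0,0,0,0,0,0],[1,0,0,0,0,0,0],[1,0,0,0,0,0,0],[1,0,0,0,0,0,0]])

```text
time: 24.8
position: [0.592, -0.203, 0.3257]
tool_rot: [0.99, 0.14, -0.002, 0.001]
ft_force: [-9.0, -4.2, 11.5]
grip_width: 0.015
```

```bash
cat >> st.py <<'E'
from scipy.spatial.transform import Rotation as Ro
g=o["position"]+Ro.from_quat(o["tool_rot"]).apply([0,0,.170])-[.6175,-.299,0]
print("bar est stage x",(c*g[0]+s*g[1]).round(4),"y",(-s*g[0]+c*g[1]).round(4),"theta~",(1.25+np.arcsin((c*g[0]+s*g[1])/.105)).round(3), o["tool_rot"].round(4))
E
python3 snap.py scene s12; python3 snap.py top t12; python3 st.py; python3 plat.py s12.npz;  python3 -c "
import cv2,numpy as np
a=cv2.imread('pics/s12.png')[130:260,180:290];b=cv2.imread('pics/t12.png')[150:280,370:480]
cv2.imwrite('pics/s12z.png',cv2.resize(np.hstack([a,b]),None,fx=3.6,fy=3.6,interpolation=cv2.INTER_CUBIC))"
```

```text
t 24.9 stage rel axis [ 0.0017 -0.0007  0.1117] r 0.1117 theta 1.265 F [-7.9 -4.  10.2] M [-0.84  1.63  0.04] w 0.014792039276888692
bar est stage x 0.0008 y 0.099 theta~ 1.258 [ 0.9902  0.1395 -0.0024  0.0011]
s12.npz plat 571 0.097 glass 136 0.147
```

View pics/s12z.png

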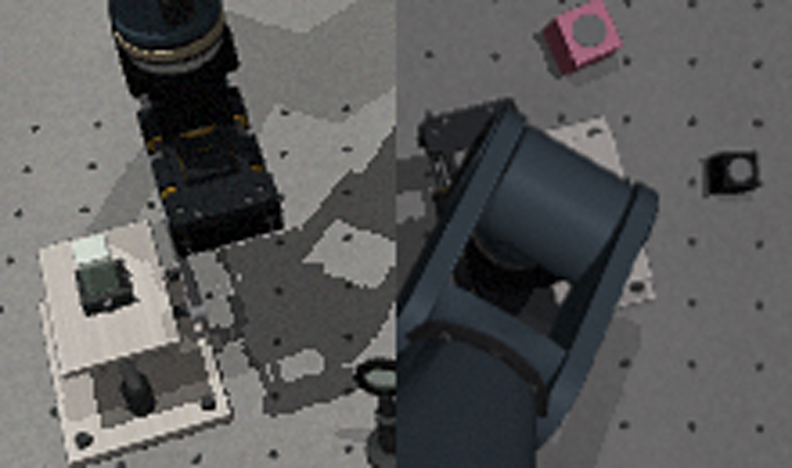

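```bash
python3 - <<'E'
from h import *
yaw=.276;c,s=np.cos(yaw),np.sin(yaw)
for f in ("s6","s10","s11","s12"):
    p,d,K,R,t,X=load(f+".npz"); P=X-[.6175,-.299,0]
    x=c*P[...,0]+s*P[...,1]; y=-s*P[...,0]+c*P[...,1]; z=P[...,2]
    m=(y>.055)&(y<.076)&(z>.03)&(z<.17)&(abs(x)<.13)
    print(f,m.sum())
    for lo in np.arange(.03,.16,.01):
        k=m&(z>=lo)&(z<lo+.01)
        if k.sum()>1: print("  z%.3f n%d x %.4f [%.4f %.4f] y %.4f"%(z[k].mean(),k.sum(),x[k].mean(),x[k].min(),x[k].max(),y[k].mean()))
E
python3 - <<'E'
import cv2
cv2.imwrite('pics/s12y.png',cv2.resize(cv2.imread('pics/s12.png')[185:240,215:265],None,fx=10,fy=10,interpolation=cv2.INTER_NEAREST))
E
```

```text
s6 144
  z0.048 n5 x 0.0097 [0.0046 0.0120] y 0.0634
  z0.056 n20 x 0.0051 [-0.0110 0.0127] y 0.0621
  z0.064 n40 x -0.0127 [-0.0378 0.0094] y 0.0639
  z0.075 n27 x -0.0507 [-0.0961 -0.0302] y 0.0645
  z0.085 n34 x -0.0825 [-0.1053 -0.0598] y 0.0657
  z0.091 n18 x -0.0989 [-0.1088 -0.0886] y 0.0664
s10 118
  z0.046 n4 x 0.0083 [0.0032 0.0125] y 0.0632
  z0.056 n18 x 0.0071 [-0.0105 0.0150] y 0.0617
  z0.064 n22 x 0.0009 [-0.0061 0.0091] y 0.0641
  z0.075 n9 x -0.0068 [-0.0122 -0.0024] y 0.0639
  z0.084 n12 x -0.0137 [-0.0212 -0.0088] y 0.0641
  z0.094 n11 x -0.0195 [-0.0240 -0.0135] y 0.0635
  z0.105 n14 x -0.0265 [-0.0312 -0.0198] y 0.0640
  z0.115 n9 x -0.0328 [-0.0365 -0.0291] y 0.0638
  z0.124 n9 x -0.0377 [-0.0431 -0.0337] y 0.0631
  z0.135 n3 x -0.0436 [-0.0465 -0.0408] y 0.0611
  z0.145 n7 x -0.0528 [-0.0619 -0.0455] y 0.0612
s11 98
  z0.046 n5 x 0.0088 [0.0028 0.0117] y 0.0632
  z0.056 n18 x 0.0075 [-0.0105 0.0155] y 0.0620
  z0.063 n14 x 0.0036 [-0.0037 0.0087] y 0.0636
  z0.075 n7 x 0.0034 [0.0009 0.0052] y 0.0645
  z0.085 n8 x 0.0018 [-0.0023 0.0049] y 0.0642
  z0.095 n7 x 0.0004 [-0.0015 0.0017] y 0.0632
  z0.105 n9 x -0.0015 [-0.0041 0.0013] y 0.0636
  z0.115 n8 x -0.0032 [-0.0070 -0.0019] y 0.0651
  z0.125 n8 x -0.0042 [-0.0059 -0.0032] y 0.0637
  z0.133 n3 x -0.0054 [-0.0064 -0.0036] y 0.0615
  z0.145 n4 x -0.0075 [-0.0094 -0.0044] y 0.0612
  z0.156 n3 x -0.0105 [-0.0110 -0.0099] y 0.0607
s12 85
  z0.048 n7 x 0.0098 [0.0024 0.0134] y 0.0630
  z0.056 n17 x 0.0062 [-0.0108 0.0124] y 0.0621
  z0.064 n10 x 0.0047 [-0.0030 0.0106] y 0.0636
  z0.075 n8 x 0.0076 [0.0048 0.0104] y 0.0639
  z0.085 n6 x 0.0069 [0.0047 0.0086] y 0.0642
  z0.094 n6 x 0.0074 [0.0056 0.0091] y 0.0645
  z0.106 n8 x 0.0082 [0.0063 0.0098] y 0.0641
  z0.116 n6 x 0.0078 [0.0065 0.0086] y 0.0634
  z0.124 n5 x 0.0075 [0.0055 0.0100] y 0.0629
  z0.138 n3 x 0.0071 [0.0037 0.0093] y 0.0608
  z0.155 n3 x 0.0079 [0.0074 0.0081] y 0.0614
```

View pics/s12y.png

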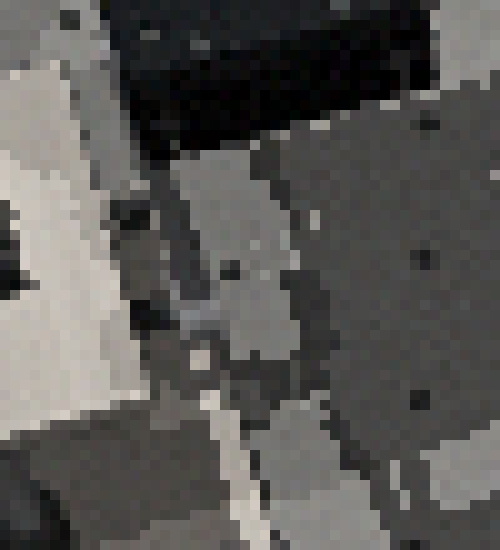

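Emit:
step_arm(steps=[[1,0,0,0,0,0,0],[1,0,0,0,0,0,0],[1,0,0,0,0,0,0],[1,0,0,0,0,0,0],[1,0,0,0,0,0,0],[1,0,0,0,0,0,0],[1,0,0,0,0,0,0],[1,0,0,0,0,0,0],[1,0,0,0,0,0,0],[1,0,0,0,0,0,0]])

```text
time: 25.9
position: [0.592, -0.2031, 0.3257]
tool_rot: [0.99, 0.14, -0.002, 0.001]
ft_force: [-8.7, -4.4, 11.0]
grip_width: 0.015
```

```bash
python3 st.py; python3 snap.py scene s13; python3 plat.py s13.npz; python3 - <<'E'
from h import *
yaw=.276;c,s=np.cos(yaw),np.sin(yaw)
for f in ("s11","s12","s13"):
    p,d,K,R,t,X=load(f+".npz"); P=X-[.6175,-.299,0]
    x=c*P[...,0]+s*P[...,1]; y=-s*P[...,0]+c*P[...,1]; z=P[...,2]
    m=(y>.058)&(y<.07)&(z>.07)&(z<.16)&(abs(x)<.03)
    print(f,1.25+np.arctan(np.polyfit(z[m],x[m],1)[0]))
m=(abs(X[...,0]-.613)<.04)&(abs(X[...,1]-.117)<.04)&(X[...,2]>.055)
q=X[m]; print("cap in tray",len(q),np.median(q[:,2]),q.mean(0))
E
```

```text
t 25.9 stage rel axis [ 0.0016 -0.0008  0.1117] r 0.1117 theta 1.265 F [-8.7 -4.4 11. ] M [-0.86  1.61 -0.04] w 0.015029029469767098
bar est stage x 0.0008 y 0.099 theta~ 1.257 [ 0.9902  0.1395 -0.0024  0.0011]
s13.npz plat 562 0.0969 glass 131 0.1477
s11 1.092003931728964
s12 1.2565686139475698
s13 1.2468818007365856
cap in tray 239 0.06594741118391938 [0.61618282 0.11661092 0.06505151]
```

View pics/s13.png

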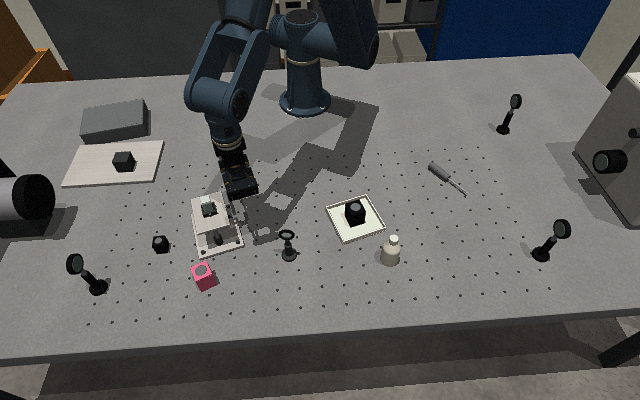

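The cap stands upright in the tray at pixel (355,210). The gripper holds the lever upright at (235,190), and the lens post (288,245), bottle (391,250) and screwdriver (447,178) haven't moved. The pose is steady, so I'm handing in.

```bash
python3 -c "
from rig import robot
print(robot.hand_in())"
```

```text
the job is handed in; nothing more can be done
None
```

I pulled the black cap straight up off the glass sample, stood it open side down in the white tray and let go. I then swung the lever upright and handed in at about 26 s with the gripper still holding it.

**Cap:** its top reads 66 mm above the bench, which fits a 62 mm cap standing on the tray floor, and it sits within about 5 mm of the tray's centre.

**Lever:** the depth image puts it at 1.247 to 1.257 rad, and the gripper's position gives 1.257 rad, against a target of 1.25. The platform rose about 9.5 mm of the expected 9.6 mm. Nothing moved during a one-second hold before hand-in.

**Bystanders:** in the last picture the lens post, bottle and screwdriver were where they started. I didn't touch the pink part or the smaller black one.

**What didn't go as planned:**
- **Grip on the bar:** during the swing the handle bar crept about 7 mm toward the fingertips. By the model's geometry it is still about 10 mm inside them.
- **Finger opening:** it reads 15 mm on a bar given as 16 mm, and I couldn't see the contact directly because the gripper hid it.
- **Force:** the last wrist reading was about 15 N, and the highest I saw was about 19 N, both well under the 120 N limit.

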